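Re-seat and re-clamp a shaft in a toggle-clamp nest

ROBOT

A 6-joint arm with a two-finger parallel gripper is mounted at the origin on the work surface. World frame = base frame: x ahead of the robot, y to its left, z up, the work surface at z = 0. Lengths are in m, angles in rad, forces in N, time in s.
With the tool pointing down it reaches from about 0.3 to 0.75 m from the base axis. Payload 8.5 kg.
Tool frame: the origin (TCP) lies on the centre line of the jaws, within the pads' length; the fingertips stand manip.tip_reach ahead of it and the grasp point (between the pads) is the TCP (manip.tip_reach is the distance from the TCP to the fingertips, in m); x points along the fingers, z is the direction in which the jaws open and shut, and the axes are right-handed (so a half turn about x gives the same grasp; the last joint's range is limited). The gripper opens to 88 mm and grips with 3 to 60 N. Pads are 18 mm wide; open, the fingers measure 123 mm over their backs; the gripper's body (75 mm by 187 mm) begins 45 mm behind the grasp point.
Start: joints at [-0.215, 0.381, 1.297, -0, 1.464, -0.215], TCP at [0.55, 0, 0.258] pointing down, gripper open.
Joint ranges: [-3.11, 3.11], [-0.89, 2.33], [0.22, 2.48], [-1.42, 4.56], [0.17, 2.85], [-2.88, 2.88]. Speed limits (rad/s): [2.39, 2.39, 3.14, 3.14, 3.14, 3.14].

INTERFACE

Orientations are given as [roll, pitch, yaw] about the fixed x, y, z axes, in that order (R = Rz(yaw) Ry(pitch) Rx(roll)).
In Python, from plant import manip gives the robot as it stands.
- The arm moves only by the tool apply_moves, never from a script. Its argument "increments" is a list of rows, each a list of 5 numbers: the shift along the world's x, y, z in mm, then the turn about the world's z in degrees, then the closure, from 0 (fully open) to 1 (shut). A call has 1 to 8 rows; each row shifts and turns the pose as measured when the row begins; what a row does not reach is not made up. A row lasts 1/8 s, in which the tool goes at most 62.5 mm and 10.7 degrees, less where a joint would pass 70% of its speed; a pose out of reach is approached as far as the arm can. A call with a gripper value outside its range is refused whole. The fingers move at their own pace and stop on an object; the grip force is fixed at half the most. Time passes only in rows, so rows that do not move let the fingers close. It gives the time, the measured TCP pose, the force and the opening at its end, in the units of the state.
- manip.read_state(): the state, without advancing time (a new reading comes with each control period).
- manip.get_image(name): name is "scene" or "side" or "wrist"; returns a dict with "frame" (384x512x3 uint8, red, green, blue), "z_map" (384x512 float32, m along the optical axis (not along the pixel's ray), 0 where there is no reading), "fx", "fy", "cx", "cy" (pixels), "cam_to_world" (4x4, takes a point from camera to world coordinates). Camera axes: x right, y up, looking along -z (the intrinsics and any distortion apply to the point x, -y, -z); pixel columns grow to the right and rows downward; lengths in m; the calibration is good to about 2 mm. The wrist camera is an equidistant fisheye: a pixel r from the principal point sees the ray r / f radians off the axis. A picture is of the moment at which its call begins.
- manip.hand_in(): hands the job in, once; it reports no verdict.
The state is a dict: "time": time; "joint_pos": joint angles; "joint_vel": joint speeds; "joint_torque": joint torques, N m; "tcp_pos": TCP position; "tool_rot": TCP orientation; "ft_force": force on the tool from outside, world axes, zero at the start; "torque": the same for the moment, N m; "opening": finger opening in m.
Only numpy, scipy, OpenCV 4.12 (cv2) and the standard library are available. Lean on these libraries where they do the work, as an engineer would, in place of code of your own. Each camera call takes 0.05 s, during which the arm holds its last target.

TASK

The brass shaft in the fixture was clamped before it had been pushed home. Swing the red toggle handle all the way back to free the shaft, slide the shaft along its V-blocks until it is fully home against the blue stop post (the post may stand at either end), and swing the handle over centre again so that the clamp is locked on the shaft. Last of all fold the yellow-edged clear guard fully upright, leave everything like that, and do not disturb the things lying around.

Things in the scene. Friction and masses are not known exactly. Their poses are not given: they have to be found in the camera images.
- nest: The fixed fixture: aluminium plate 280 (x) x 220 (y) x 15. Origin: centre of its underside; x along the shaft, z up. Two steel V-blocks at x = +-28 (14 wide, tops at z 52) carry the shaft, axis at y -20, z 50. The clamp bracket (x +-17, y 35 to 85, up to z 100) stands on the +y side; handle and arm move in the plane x = 0. The guard is hinged along the -y side.
- shaft: Loose brass shaft, 0.6 kg, lying along the nest's x in the V-blocks: body diameter 26, 120 long, with a spigot of diameter 18, 15 long, at each end; 150 over all. Origin: its centre, on the axis. It slides 10 to 26 mm to reach the stop; friction in the V-blocks alone takes several newtons.
- stop: Fixed blue end-stop post, diameter 24, top at z 65 in the nest's frame, on a steel foot 36 x 50 x 8, at one end of the base plate (x = +105 or -105 in the nest's frame, y = -20). Origin: under the post's centre, on top of the base plate (z 15).
- stop_axis (a point): Point on the blue post's axis at the height of the shaft's axis. The shaft is home when its end face touches the post: its centre is then 87 mm from this point.
- blank: Fixed flat black plate 36 x 50 x 5 that fills the unused end-stop place at the other end of the base plate. Origin: centre of its underside.
- clamp_handle (a joint): Toggle handle angle, rad: 0 = locked at its end stop (leaning 0.10 from vertical towards the shaft, -y), growing as it swings to +y; dead centre about 0.20; 1.1 = fully open (leaning 1.0 to +y). Pivot along nest x at y 45, z 94; tip 106 mm from it. Stays where left; the sprung foot resists near dead centre, some 4 N at the grip.
- handle_grip (a point): Centre of the red handle grip (diameter 22, 66 long, from 40 to 106 mm from the pivot), 73 mm from the pivot.
- clamp_foot: Sprung rubber foot 20 x 20 x 9 under the steel clamp arm. Origin: centre of its pressing face. The arm (pivot at nest y 75, z 80, foot 95 mm from it, near level when locked) is driven by the handle and swings up about 0.5 rad (foot 45 mm up) when that is fully open.
- guard (a joint): Angle of the guard's stiff hinge, rad: 0 = folded flat outwards (-y), 1.571 = upright against its end stop. Hinge along nest x at y = -98, z = 24. Clear panel with yellow edges, 140 long (x), 84 from hinge to free edge, 8 thick at the edges. Stays where it is left.
- guard_edge (a point): Middle of the guard's free edge, 84 mm from the hinge.
- wrench: Loose steel wrench, 170 long, lying on the table; leave alone.
- oil_bottle: Loose amber oil bottle, diameter 64, 170 high, standing on the table; leave alone. Origin: centre of its underside.
- chuck_key: Loose T-shaped chuck key, 100 x 100, lying on the table; leave alone.
- tin: Loose tin, diameter 80, 90 high, standing; leave alone.
- brush: Loose brush, 180 long, lying on the table; leave alone.
There are look-alikes about, which are no part of the job. There is more than one size of the shaft; the job needs the larger.

How it is judged:
On the way, in this order (a step that is already met when the one before it is completed fails the run):
1. the handle is swung back and the clamp is open (handle past 0.9 rad) (value of joint clamp_handle above 0.9 rad), for 0.1 s.
2. with the clamp open, the shaft is home against the stop (within 2 mm) (distance between shaft and stop_axis below 0.089 m and value of joint clamp_handle above 0.6 rad), for 0.1 s.
3. the handle is over centre and locked (under 0.06 rad) with the foot pressing on the shaft, and the shaft is still home (value of joint clamp_handle below 0.06 rad and contact force between clamp_foot and shaft above 8 N and distance between shaft and stop_axis below 0.089 m), for 0.2 s.
4. after that, the guard is folded upright (past 1.47 rad) (value of joint guard above 1.47 rad), for 0.1 s.
At the end, for the whole second after the job is handed in: The handle is locked over centre (under 0.06 rad) with the foot pressing on the shaft (over 8 N), the shaft lies straight in the V-blocks (within 0.05 rad) with its end within 2 mm of the stop post and at rest, and the guard is upright (past 1.47 rad) (all of step 3 and angle between the x axis of shaft and the x axis of nest, either way round below 0.05 rad and value of joint guard above 1.47 rad and linear speed of shaft below 0.02 m/s); the robot touches nothing.
It fails at once if a bystander (wrench, oil bottle, chuck key, tin or brush) is moved more than 30 mm (distance of any of wrench, oil_bottle, chuck_key, tin, brush from where it was at the start of the episode above 0.03 m).
It fails at once if the shaft is lifted or knocked out of the V-blocks (z of shaft in the frame of nest above 0.065 m).
It also fails if it takes over 72 s, if anything falls off the work surface, if the arm or the gripper's body presses on something with over 40 N, if the wrist force passes 120 N, or if a joint passes its speed limit or range.

## Working session

There is one attempt and no reset: what is moved stays moved. The work goes in short steps, Python scripts to look and compute and a tool call to move; the robot and the scene stay as the last step left them, time stands still between calls to the robot, and variables do not carry over. Pictures are saved under pics/ and viewed, and the job is handed in when it is done.

Besides the shell and the picture viewer there is one more tool, called after "Request:" as name(argument=value, ...) on one line, values as JSON. apply_moves: Moves the arm, as the interface text tells. Its arguments: {"type":"object","properties":{"increments":{"type":"array","items":{"type":"array","items":{"type":"number"}}}},"required":["increments"]}

```bash
mkdir -p pics; ls
python3 - <<'E'
from plant import manip
import cv2,numpy as np
s=manip.read_state();print(s, manip.tip_reach)
for n in ["scene","side","wrist"]:
    d=manip.get_image(n);cv2.imwrite(f"pics/{n}0.png",d["frame"][:,:,::-1]);np.savez(f"{n}0.npz",**d)
    print(n,d["fx"],d["fy"],d["cx"],d["cy"],d["cam_to_world"].round(3).tolist(),d["z_map"].min(),d["z_map"].max(),[k for k in d])
E
```

```text
pics
{'time': 0.0, 'joint_pos': array([-2.15276999e-01,  3.81167462e-01,  1.29828697e+00, -1.65647591e-05,
        1.46356180e+00, -2.15285565e-01]), 'joint_vel': array([-5.68449082e-04,  1.55999334e-04, -1.20025477e-03,  3.39753565e-04,
        1.10906551e-03, -6.93077675e-05]), 'joint_torque': array([-6.18006070e-04, -4.37936819e+01, -2.24552107e+01,  7.13253510e-02,
        3.52583989e-02, -8.49877097e-05]), 'tcp_pos': array([5.49739039e-01, 6.34824803e-05, 2.57144225e-01]), 'tool_rot': array([2.93787391, 1.56937265, 2.93788426]), 'ft_force': array([-0.21932127, -0.20992207,  0.49830853]), 'torque': array([-0.04807797,  0.05103384,  0.00690954]), 'opening': 0.08800625667047704} 0.019
scene 404.36012689217694 404.36012689217694 254.40333400037994 192.86045162210505 [[0.464, -0.741, 0.486, 1.226], [0.886, 0.379, -0.269, -0.495], [0.015, 0.555, 0.832, 1.392], [0.0, 0.0, 0.0, 1.0]] 0.0 3.689934 ['frame', 'z_map', 'fx', 'fy', 'cx', 'cy', 'cam_to_world']
side 414.95934999162984 414.95934999162984 257.6410742780504 182.15779342722738 [[-0.978, 0.161, -0.13, 0.351], [-0.207, -0.722, 0.66, 0.712], [0.012, 0.672, 0.74, 0.996], [0.0, 0.0, 0.0, 1.0]] 0.0 3.3380423 ['frame', 'z_map', 'fx', 'fy', 'cx', 'cy', 'cam_to_world']
wrist 297.3186396354542 297.3186396354542 254.13605950067804 193.947043224811 [[1.0, -0.001, 0.001, 0.55], [0.0, 0.96, 0.28, 0.074], [-0.002, -0.28, 0.96, 0.385], [0.0, 0.0, 0.0, 1.0]] 0.0 1.1655475 ['frame', 'z_map', 'fx', 'fy', 'cx', 'cy', 'cam_to_world']
```

View pics/scene0.png

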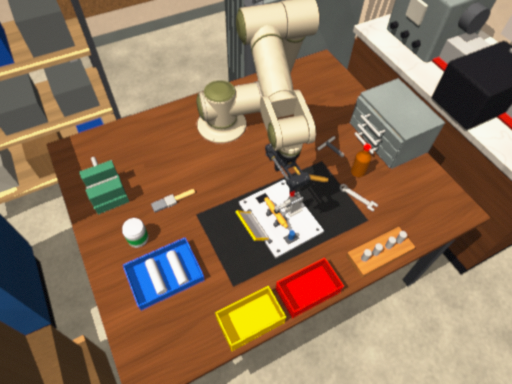

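View pics/side0.png

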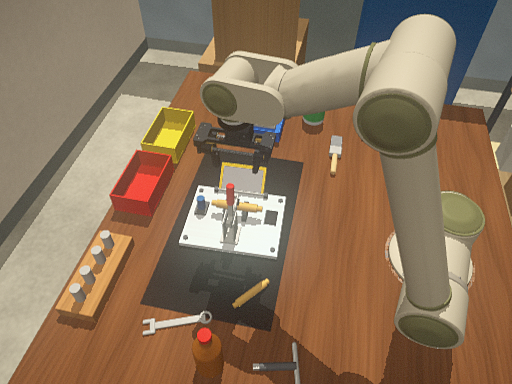

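View pics/wrist0.png

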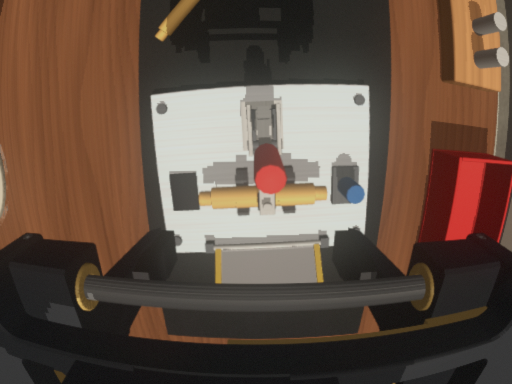

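The wrist view shows the brass shaft in the nest from (200,198) to (326,194), with the blue post at (350,188), the black blank at (184,190), and the red handle at (268,170). The guard lies flat at (268,265). The look-alikes are the thinner loose brass rod at wrist (180,15) / side (251,292), and the grey cylinders in the rack and blue tray. The right shaft is the one in the V-blocks. Next I measure.

```bash
cat > h.py <<'E'
import numpy as np,cv2
def rays(d,uv,fish):
    uv=np.atleast_2d(np.asarray(uv,float)); x=(uv[:,0]-d["cx"])/d["fx"];y=(uv[:,1]-d["cy"])/d["fy"]
    if fish:
        r=np.hypot(x,y)+1e-12; v=np.c_[np.sin(r)*x/r,-np.sin(r)*y/r,-np.cos(r)]
    else: v=np.c_[x,-y,-np.ones_like(x)]
    T=d["cam_to_world"]; return T[:3,3],v@T[:3,:3].T
def onz(d,uv,z,fish):
    o,v=rays(d,uv,fish); return o+v*((z-o[2])/v[:,2])[:,None]
def cloud(d,fish):
    z=d["z_map"];v,u=np.nonzero(z>0);o,r=rays(d,np.c_[u,v],fish)
    f=-d["cam_to_world"][:3,2]; dep=r@f
    P=o+r*(z[v,u]/dep)[:,None]; return P,d["frame"][v,u],np.c_[u,v]
E
python3 - <<'E'
from h import *
for n in ["wrist","side","scene"]:
    d=dict(np.load(n+"0.npz"));fish=n=="wrist"
    P,C,uv=cloud(d,fish)
    hsv=cv2.cvtColor(C[None],cv2.COLOR_RGB2HSV)[0].astype(int)
    reg=(abs(P[:,0]-.56)<.25)&(abs(P[:,1]-.05)<.22)
    pl=reg&(abs(P[:,2]-.015)<.006)&(hsv[:,1]<40)&(hsv[:,2]>140)
    q=P[pl][:,:2].astype(np.float32); r=cv2.minAreaRect(q); print(n,len(q),r,np.median(P[pl][:,2]))
    for nm,m in dict(blue=(abs(hsv[:,0]-110)<10)&(hsv[:,1]>120)&(P[:,2]>.02),red=((hsv[:,0]<6)|(hsv[:,0]>174))&(hsv[:,1]>150)&(P[:,2]>.06),brass=(hsv[:,0]>12)&(hsv[:,0]<28)&(hsv[:,1]>110)&(P[:,2]>.035)&(P[:,2]<.075),yel=(hsv[:,0]>18)&(hsv[:,0]<32)&(hsv[:,1]>150)&(P[:,2]>.015)&(P[:,2]<.05)).items():
        m=m&reg; p=P[m]
        if len(p)>4: print('  ',nm,len(p),'min',np.percentile(p,2,0).round(3),'med',np.median(p,0).round(3),'max',np.percentile(p,98,0).round(3))
E
```

```text
wrist 23457 ((0.5620443820953369, -0.005312658846378326), (0.2803086042404175, 0.2194937765598297), 2.8493661880493164) 0.015689998082632994
   red 955 min [ 0.552 -0.07   0.062] med [0.563 0.029 0.2  ] max [0.81  0.037 0.309]
   brass 2156 min [ 0.489 -0.135  0.039] med [ 0.547 -0.025  0.061] max [ 0.636 -0.013  0.064]
   yel 120 min [ 0.499 -0.128  0.034] med [ 0.631 -0.117  0.043] max [ 0.636 -0.105  0.05 ]
side 4091 ((0.5607856512069702, -0.006818801164627075), (0.28016191720962524, 0.22621877491474152), 2.8293845653533936) 0.014540862331933302
   blue 9 min [ 0.432 -0.031  0.062] med [ 0.663 -0.025  0.066] max [0.673 0.086 0.478]
   red 84 min [ 0.551 -0.157  0.061] med [0.808 0.008 0.07 ] max [0.81  0.036 0.202]
   brass 322 min [ 0.488 -0.153  0.039] med [ 0.54  -0.027  0.059] max [ 0.636 -0.013  0.073]
   yel 66 min [ 0.466 -0.128  0.015] med [ 0.499 -0.107  0.033] max [0.635 0.255 0.048]
scene 2230 ((0.5611265301704407, -0.008669823408126831), (0.28382521867752075, 0.22276553511619568), 2.934295654296875) 0.015118035217935866
   blue 40 min [ 0.663 -0.034  0.03 ] med [ 0.674 -0.028  0.058] max [ 0.68  -0.019  0.071]
   red 24 min [ 0.564 -0.008  0.137] med [0.568 0.026 0.156] max [0.607 0.036 0.246]
   brass 239 min [ 0.489 -0.151  0.038] med [ 0.576 -0.036  0.06 ] max [ 0.638 -0.019  0.071]
   yel 19 min [ 0.463 -0.127  0.019] med [ 0.507 -0.109  0.037] max [0.637 0.239 0.049]
```

Run:
```python
import cv2
a=cv2.imread('pics/wrist0.png');cv2.imwrite('pics/w0c.png',cv2.resize(a[80:290,140:390],None,fx=3,fy=2.8,interpolation=2))
a=cv2.imread('pics/side0.png');cv2.imwrite('pics/s0c.png',cv2.resize(a[130:270,160:320],None,fx=4.5,fy=4.2,interpolation=2))
```

```text
(no output)
```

View pics/w0c.png

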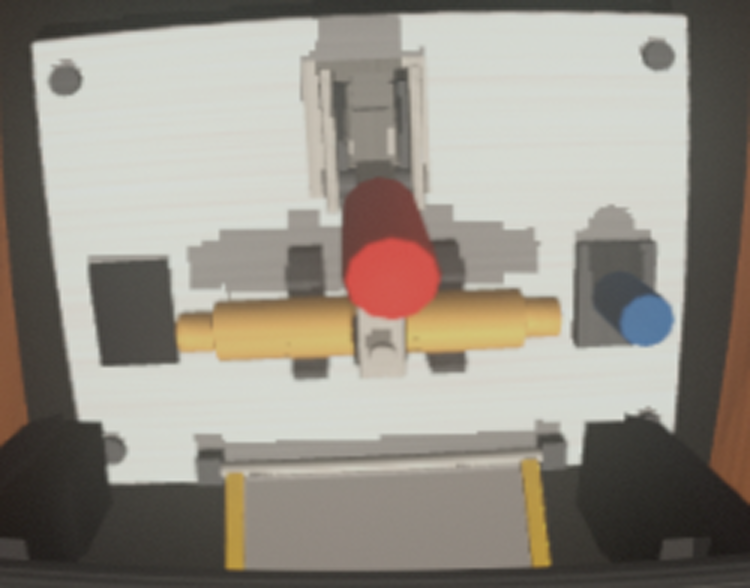

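View pics/s0c.png

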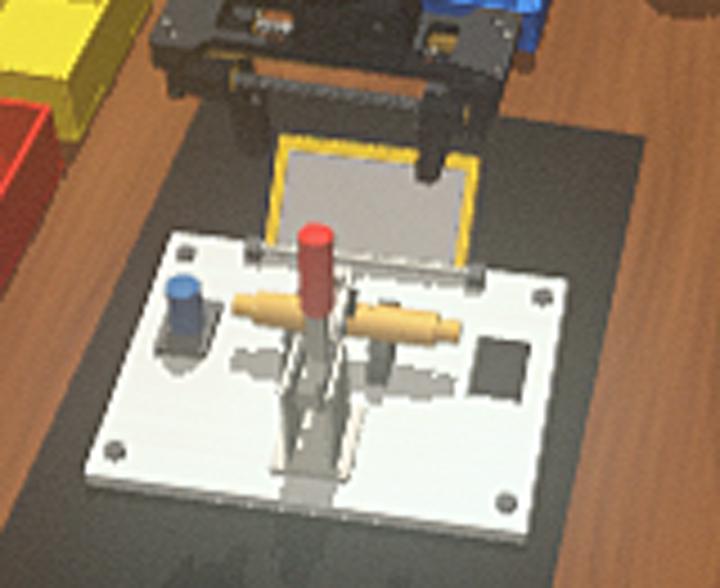

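Run:
```python
from h import *
c0=np.array([.5614,-.0065]);a=np.deg2rad(2.86);R=np.array([[np.cos(a),-np.sin(a)],[np.sin(a),np.cos(a)]])
for n in ["wrist","side","scene"]:
    d=dict(np.load(n+"0.npz"));P,C,uv=cloud(d,n=="wrist")
    hsv=cv2.cvtColor(C[None],cv2.COLOR_RGB2HSV)[0].astype(int)
    N=P.copy();N[:,:2]=(P[:,:2]-c0)@R; N*=1000
    y=(hsv[:,0]>18)&(hsv[:,0]<32)&(hsv[:,1]>140)&(abs(N[:,0])<85)&(N[:,1]<-90)&(N[:,1]>-200)&(N[:,2]<130)&(N[:,2]>10)
    p=N[y]
    if len(p): print(n,len(p),'guard pts lo/hi',np.percentile(p,[1,50,99],0).round(0).tolist()); o=p[np.argsort(p[:,1])][::max(1,len(p)//8)];print(o.round(0).tolist())
    b=(hsv[:,0]>12)&(hsv[:,0]<28)&(hsv[:,1]>110)&(abs(N[:,1]+20)<14)&(N[:,2]>38)&(N[:,2]<70)&(abs(N[:,0])<100)
    p=N[b];print('  shaft x',np.percentile(p[:,0],[0.5,99.5]).round(1))
    pl=N[(np.abs(N[:,0])<17)&(N[:,1]>-60)&(N[:,1]<90)&(N[:,2]>100)&((hsv[:,0]<6)|(hsv[:,0]>174))&(hsv[:,1]>150)]
    if len(pl):print('  handle',np.percentile(pl,[2,50,98],0).round(0).tolist())
    am=(hsv[:,0]>3)&(hsv[:,0]<16)&(hsv[:,1]>150)&(P[:,2]>.08)&(P[:,2]<.2)&(P[:,1]>.1)
    if am.sum()>5: print('  bottle',np.percentile(P[am],[5,50,95],0).round(3).tolist())
```

```text
wrist 356 guard pts lo/hi [[-69.0, -134.0, 31.0], [64.0, -117.0, 49.0], [70.0, -98.0, 65.0]]
[[66.0, -135.0, 64.0], [-62.0, -129.0, 61.0], [-62.0, -125.0, 57.0], [-66.0, -121.0, 53.0], [67.0, -117.0, 50.0], [-62.0, -113.0, 44.0], [-67.0, -108.0, 38.0], [-66.0, -104.0, 38.0], [-66.0, -98.0, 31.0]]
  shaft x [-76.5  69.6]
  handle [[-8.0, 28.0, 198.0], [1.0, 36.0, 200.0], [9.0, 44.0, 202.0]]
side 199 guard pts lo/hi [[-71.0, -158.0, 31.0], [9.0, -148.0, 76.0], [69.0, -100.0, 86.0]]
[[-21.0, -158.0, 80.0], [13.0, -156.0, 81.0], [26.0, -154.0, 85.0], [-56.0, -152.0, 79.0], [50.0, -149.0, 81.0], [-71.0, -138.0, 65.0], [-66.0, -128.0, 57.0], [67.0, -116.0, 40.0], [-68.0, -102.0, 30.0]]
  shaft x [-77.2  67.9]
  handle [[-10.0, 28.0, 196.0], [-1.0, 36.0, 199.0], [8.0, 43.0, 202.0]]
  bottle [[0.488, 0.391, 0.087], [0.507, 0.419, 0.114], [0.539, 0.435, 0.144]]
scene 138 guard pts lo/hi [[-71.0, -164.0, 32.0], [3.0, -157.0, 79.0], [71.0, -107.0, 90.0]]
[[-3.0, -164.0, 84.0], [38.0, -162.0, 85.0], [27.0, -160.0, 81.0], [46.0, -159.0, 88.0], [58.0, -157.0, 82.0], [-51.0, -154.0, 77.0], [-60.0, -149.0, 74.0], [-67.0, -132.0, 58.0], [69.0, -106.0, 36.0]]
  shaft x [-77.8  71.5]
  handle [[4.0, 27.0, 137.0], [7.0, 33.0, 155.0], [12.0, 43.0, 171.0]]
  bottle [[0.5, 0.372, 0.085], [0.527, 0.389, 0.115], [0.546, 0.415, 0.15]]
```

The guard stands at about 0.78 rad, with its edge at nest (y −157, z 84). The shaft centre is at nest x ≈ −3 and home is +18. The nest is at (0.5614, −0.0065) with yaw 2.9°. I'll start by lining up over the handle and going down around it.

Request:
apply_moves(increments=[[10,30,0,2.9,0],[0,0,0,0,0],[0,0,-40,0,0],[0,0,-38,0,0],[0,0,0,0,0]])

```text
time: 0.78
tcp_pos: [0.5594, 0.0288, 0.1773]
tool_rot: [-2.716, 1.569, -2.667]
ft_force: [-0.2, 0.2, -0.0]
opening: 0.088
```

Run:
```python
from plant import manip
import cv2
for n in ["side","wrist"]:
    d=manip.get_image(n);f=d["frame"][:,:,::-1]
    cv2.imwrite(f"pics/{n}1.png",f if n=="wrist" else cv2.resize(f[110:270,140:340],None,fx=3.5,fy=3.5))
```

```text
(no output)
```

View pics/side1.png

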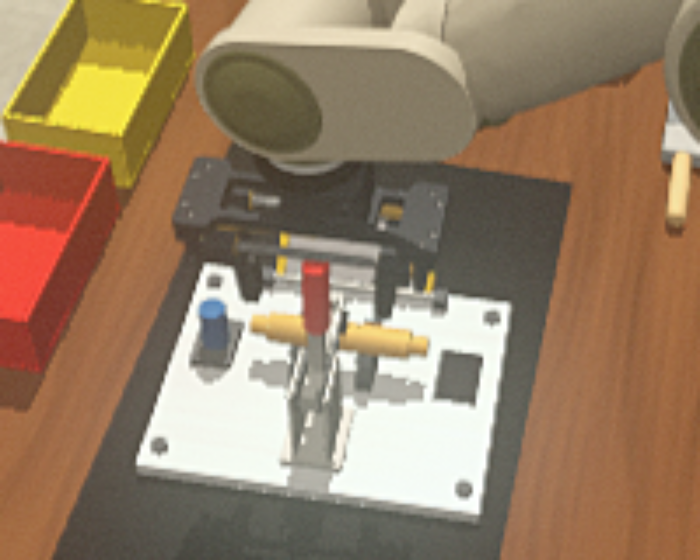

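View pics/wrist1.png

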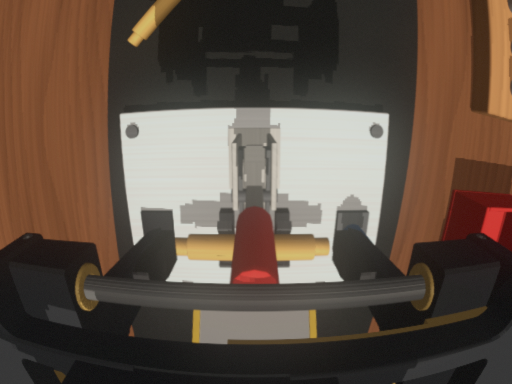

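The handle is centred between the jaws: handle at column 255, fingers near 154 and 355. I'll close.

Request:
apply_moves(increments=[[0,0,0,0,1],[0,0,0,0,1],[0,0,0,0,1],[0,0,0,0,1],[0,0,0,0,1],[0,0,0,0,1]])

```text
time: 1.62
tcp_pos: [0.5621, 0.0283, 0.1842]
tool_rot: [-0.302, 1.56, -0.253]
ft_force: [-0.3, 0.4, -0.9]
opening: 0.0303
```

Request:
apply_moves(increments=[[0,0,0,0,1],[0,0,0,0,1],[0,0,0,0,1]])

```text
time: 2.0
tcp_pos: [0.56, 0.0282, 0.184]
tool_rot: [-0.633, 1.565, -0.584]
ft_force: [0.3, -0.4, 1.1]
opening: 0.021
```

Request:
apply_moves(increments=[[-0.5,9,0.4,0,1],[-0.5,9,-0.4,0,1],[-0.5,9,-1.4,0,1],[-0.4,8.7,-2.2,0,1],[-0.4,8.4,-3.1,0,1],[0,0,0,0,1]])

```text
time: 2.75
tcp_pos: [0.5578, 0.0723, 0.1769]
tool_rot: [-1.109, 1.561, -1.06]
ft_force: [0.8, 2.7, -0.8]
opening: 0.0209
```

Request:
apply_moves(increments=[[-0.5,9,-4,0,1],[-0.4,7.7,-4.7,0,1],[-0.4,7.2,-5.5,0,1],[-0.3,6.6,-6.1,0,1],[-0.3,5.9,-6.8,0,1],[-0.2,3.5,-4.5,0,1],[0,1,-1,0,1],[0,0,0,0,1]])

```text
time: 3.75
tcp_pos: [0.5559, 0.1111, 0.1455]
tool_rot: [-1.279, 1.549, -1.231]
ft_force: [0.2, -2.6, -1.0]
opening: 0.0209
```

Run:
```python
from plant import manip
import cv2
for n in ["side"]:
    d=manip.get_image(n);f=d["frame"][:,:,::-1]
    cv2.imwrite(f"pics/{n}2.png",f if n=="wrist" else cv2.resize(f[110:270,140:340],None,fx=3.5,fy=3.5))
```

```text
(no output)
```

View pics/side2.png

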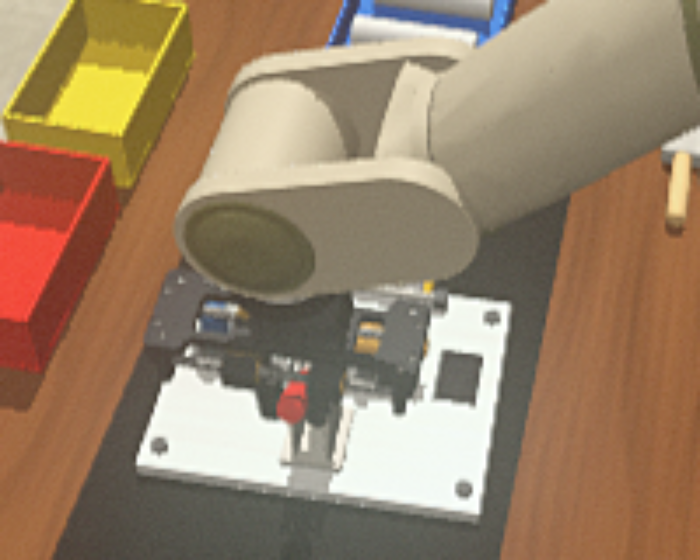

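The handle is at about 1.05 rad, so the clamp is open. I'll release, rise and turn 90°.

Request:
apply_moves(increments=[[0,0,0,0,0],[0,0,0,0,0],[0,0,0,0,0],[0,0,0,0,0],[0,0,0,0,0],[0,0,30,0,0],[0,0,50,0,0],[0,0,40,0,0]])

```text
time: 4.8
tcp_pos: [0.5546, 0.1131, 0.2647]
tool_rot: [-1.622, 1.554, -1.574]
ft_force: [-0.2, 0.1, -0.0]
opening: 0.0881
```

Request:
apply_moves(increments=[[-20,-30,0,10,1],[-20,-30,0,10,1],[-20,-30,0,10,1],[-20,-30,0,10,1],[-20,-20,0,10,1],[0,0,0,10,1],[0,0,0,10,1],[0,0,0,10,1]])

```text
time: 5.8
tcp_pos: [0.4517, -0.0308, 0.2687]
tool_rot: [-1.265, 1.548, 0.224]
ft_force: [-0.3, 0.6, -0.3]
opening: 0.0101
```

Run:
```python
from plant import manip
import cv2,numpy as np
from h import *
s=manip.read_state();print(s["tcp_pos"],s["joint_pos"].round(3))
from scipy.spatial.transform import Rotation as Ro
print(Ro.from_euler('xyz',s["tool_rot"]).as_matrix().round(3))
for n in ["side","wrist"]:
    d=manip.get_image(n);f=d["frame"][:,:,::-1];np.savez(n+"3.npz",**d)
    cv2.imwrite(f"pics/{n}3.png",f if n=="wrist" else cv2.resize(f[110:270,140:340],None,fx=3.5,fy=3.5))
```

```text
[ 0.45166777 -0.03076636  0.26866701] [-0.337  0.191  1.54   0.012  1.391 -1.828]
[[ 0.022 -0.996  0.082]
 [ 0.005  0.082  0.997]
 [-1.    -0.021  0.007]]
```

View pics/side3.png

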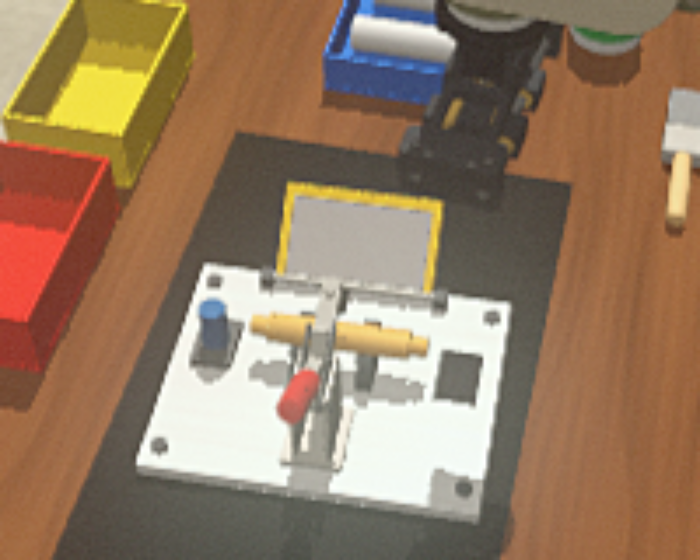

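View pics/wrist3.png

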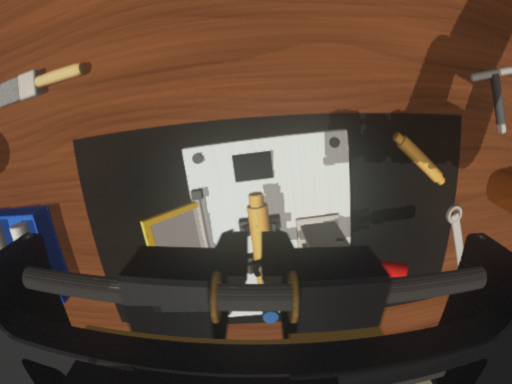

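Run:
```python
from h import *
c0=np.array([.5614,-.0065]);a=np.deg2rad(2.86);R=np.array([[np.cos(a),-np.sin(a)],[np.sin(a),np.cos(a)]])
for n in ["wrist","side"]:
    d=dict(np.load(n+"3.npz"));P,C,uv=cloud(d,n=="wrist")
    hsv=cv2.cvtColor(C[None],cv2.COLOR_RGB2HSV)[0].astype(int)
    N=P.copy();N[:,:2]=(P[:,:2]-c0)@R; N*=1000
    b=(hsv[:,0]>12)&(hsv[:,0]<28)&(hsv[:,1]>110)&(abs(N[:,1]+20)<20)&(N[:,2]>38)&(N[:,2]<70)&(abs(N[:,0])<100)
    p=N[b];print(n,len(p),'shaft x',np.percentile(p[:,0],[0.5,99.5]).round(1))
    for lo,hi in [(-76,-62),(-58,-40),(45,58),(62,72)]:
        q=p[(p[:,0]>lo)&(p[:,0]<hi)]
        if len(q)>5: print(lo,np.percentile(q[:,1],[2,50,98]).round(1),'zmax',np.percentile(q[:,2],98).round(1))
    bl=(abs(hsv[:,0]-110)<10)&(hsv[:,1]>120)&(abs(N[:,0]-105)<30)&(abs(N[:,1]+20)<30)&(N[:,2]>60)
    if bl.sum(): print('post',np.median(N[bl],0).round(1))
```

```text
wrist 833 shaft x [-77.6  45.4]
-76 [-27.  -19.6 -12.2] zmax 63.3
-58 [-30.  -18.7  -8.4] zmax 64.1
45 [-30.7 -29.6 -26.5] zmax 60.9
post [103.8 -19.5  65.6]
side 248 shaft x [-77.6  67.6]
-76 [-22.3 -15.3  -9.2] zmax 62.6
-58 [-27.2 -15.7  -8.6] zmax 64.6
45 [-22.4 -13.1  -7.2] zmax 64.1
62 [-24.7 -17.2  -9.8] zmax 59.8
post [101.6 -26.1  63.9]
```

Request:
apply_moves(increments=[[4,-1,-60,7.6,1],[0,0,-60,0,1],[0,0,-40,0,1],[0,0,0,0,1]])

```text
time: 6.4
tcp_pos: [0.4564, -0.0318, 0.106]
tool_rot: [-1.381, 1.544, 0.224]
ft_force: [-1.3, 0.5, 0.3]
opening: 0.0002
```

Request:
apply_moves(increments=[[0,0,-30,0,1],[0,0,-16,0,1],[0,0,0,0,1]])

```text
time: 6.78
tcp_pos: [0.4595, -0.0326, 0.0637]
tool_rot: [-1.501, 1.537, 0.097]
ft_force: [-0.2, -0.4, 0.3]
opening: 0.0004
```

Run:
```python
from plant import manip
import cv2,numpy as np
from scipy.spatial.transform import Rotation as Ro
s=manip.read_state();print(s["tcp_pos"],s["ft_force"])
print(Ro.from_euler('xyz',s["tool_rot"]).as_matrix().round(3))
d=manip.get_image("side");f=d["frame"][:,:,::-1]
cv2.imwrite("pics/side4.png",cv2.resize(f[140:260,160:310],None,fx=5,fy=5))
d=manip.get_image("wrist");f=d["frame"][:,:,::-1]
cv2.imwrite("pics/wrist4.png",f)
```

```text
[ 0.45952376 -0.03259029  0.06365839] [-0.1695515  -0.43710188  0.26251201]
[[ 0.034 -0.999 -0.027]
 [ 0.003 -0.027  1.   ]
 [-0.999 -0.034  0.002]]
```

View pics/side4.png

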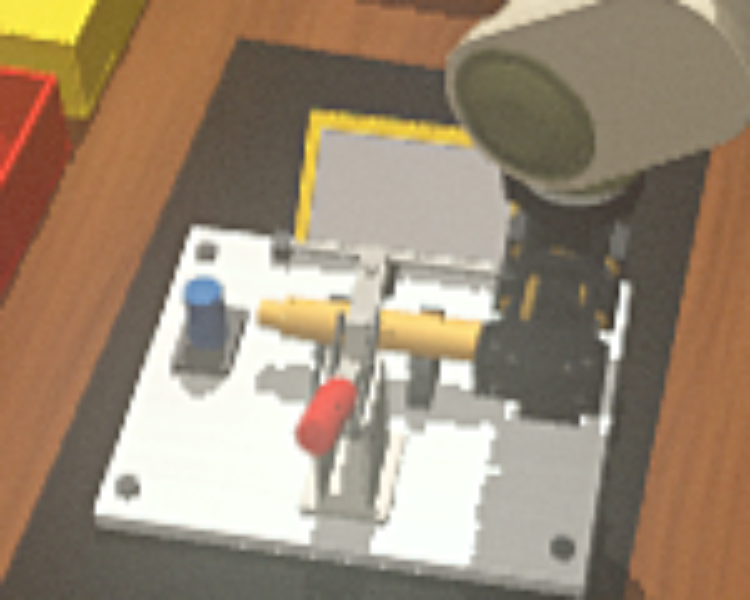

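View pics/wrist4.png

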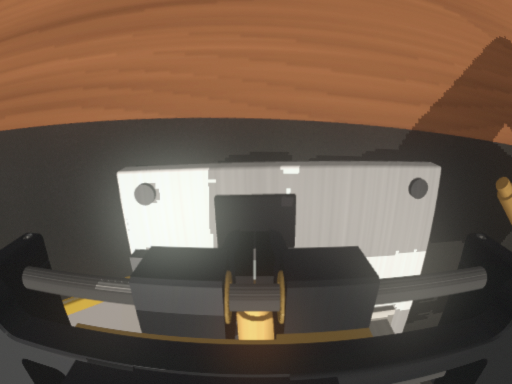

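Request:
apply_moves(increments=[[5,0.2,-3,0,1],[5,0.2,0,0,1],[4,0.2,0,0,1],[4,0.2,0,0,1],[0,0,0,0,1]])

```text
time: 7.5
tcp_pos: [0.4784, -0.0319, 0.063]
tool_rot: [-1.545, 1.537, 0.053]
ft_force: [0.7, -1.3, -0.5]
opening: 0.0004
```

Request:
apply_moves(increments=[[4,0.2,0,0,1],[4,0.2,0,0,1]])

```text
time: 7.75
tcp_pos: [0.4851, -0.0314, 0.0626]
tool_rot: [-1.522, 1.541, 0.077]
ft_force: [-6.0, -2.7, 2.8]
opening: 0.0004
```

```bash
cat > meas.py <<'E'
from h import *
from plant import manip
import sys
k=sys.argv[1]
s=manip.read_state();print(s["tcp_pos"].round(4),s["ft_force"].round(1),s["time"])
c0=np.array([.5614,-.0065]);a=np.deg2rad(2.86);R=np.array([[np.cos(a),-np.sin(a)],[np.sin(a),np.cos(a)]])
d=manip.get_image("side");P,C,uv=cloud(d,False)
hsv=cv2.cvtColor(C[None],cv2.COLOR_RGB2HSV)[0].astype(int)
N=P.copy();N[:,:2]=(P[:,:2]-c0)@R; N*=1000
b=(hsv[:,0]>12)&(hsv[:,0]<28)&(hsv[:,1]>110)&(abs(N[:,1]+20)<20)&(N[:,2]>38)&(N[:,2]<70)&(abs(N[:,0])<110)
print('shaft x',np.percentile(N[b][:,0],[.5,99.5]).round(1))
f=d["frame"][:,:,::-1]
cv2.imwrite(f"pics/s{k}.png",cv2.resize(f[140:260,160:310],None,fx=5,fy=5,interpolation=2))
E
python3 meas.py 5
```

```text
[ 0.4851 -0.0314  0.0626] [-6.  -2.7  2.8] 7.75
shaft x [-30.8  79.3]
```

View pics/s5.png

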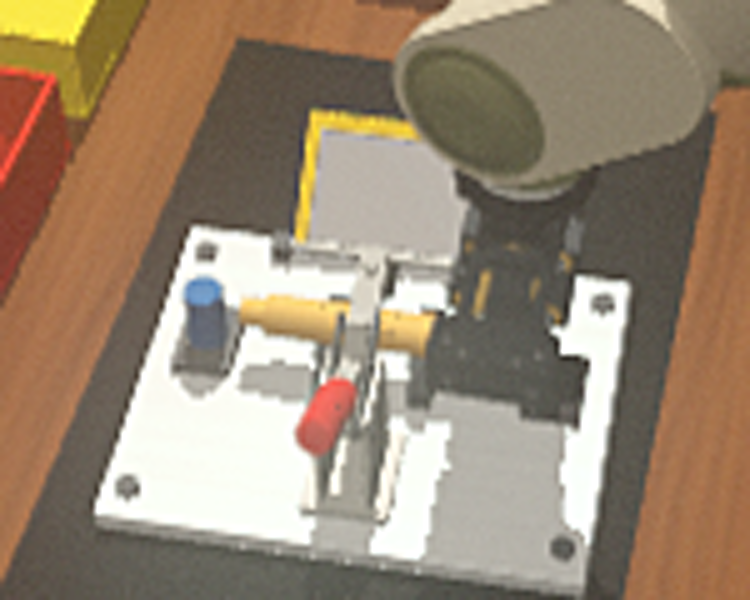

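The shaft is sliding: its end has moved from 67.8 to 79.3, with about 9 mm to go at a push of 6 N.

Request:
apply_moves(increments=[[3.5,0.2,0,0,1],[3.5,0.2,0,0,1]])

```text
time: 8.05
tcp_pos: [0.491, -0.031, 0.0623]
tool_rot: [-1.506, 1.545, 0.093]
ft_force: [-8.0, -2.7, 2.4]
opening: 0.0004
```

Request:
apply_moves(increments=[[3,0.1,0,0,1]])

```text
time: 8.18
tcp_pos: [0.4933, -0.0309, 0.0622]
tool_rot: [-1.493, 1.548, 0.107]
ft_force: [-7.1, -2.9, 2.4]
opening: 0.0005
```

Request:
apply_moves(increments=[[2,0.1,0,0,1]])

```text
time: 8.3
tcp_pos: [0.4945, -0.0308, 0.0621]
tool_rot: [-1.475, 1.55, 0.124]
ft_force: [-7.8, -2.9, 3.4]
opening: 0.0006
```

```bash
python3 meas.py 6
```

```text
[ 0.4945 -0.0308  0.0621] [-7.8 -2.9  3.4] 8.3
shaft x [-19.4  88.9]
```

Request:
apply_moves(increments=[[2,0.1,0,0,1]])

```text
time: 8.48
tcp_pos: [0.4956, -0.0307, 0.0619]
tool_rot: [-1.451, 1.553, 0.149]
ft_force: [-10.1, -3.1, 4.2]
opening: 0.0004
```

Request:
apply_moves(increments=[[2,0.1,0,0,1]])

```text
time: 8.6
tcp_pos: [0.4959, -0.0306, 0.0618]
tool_rot: [-1.384, 1.558, 0.216]
ft_force: [-12.7, -3.8, 7.2]
opening: 0.0008
```

Request:
apply_moves(increments=[[2,0.1,0,0,1]])

```text
time: 8.72
tcp_pos: [0.496, -0.0305, 0.0617]
tool_rot: [-1.236, 1.563, 0.366]
ft_force: [-12.7, -4.3, 9.1]
opening: 0.0003
```

Request:
apply_moves(increments=[[4,0.2,0,0,1]])

```text
time: 8.85
tcp_pos: [0.4967, -0.0303, 0.0614]
tool_rot: [0.491, 1.567, 2.093]
ft_force: [-22.1, -7.4, 13.3]
opening: 0.0004
```

Request:
apply_moves(increments=[[6,0.3,0,0,1]])

```text
time: 8.98
tcp_pos: [0.4973, -0.0301, 0.061]
tool_rot: [1.361, 1.554, 2.965]
ft_force: [-34.4, -12.6, 24.4]
opening: 0.0003
```

```bash
python3 meas.py 7
```

```text
[ 0.4973 -0.0301  0.061 ] [-34.4 -12.6  24.4] 8.975
shaft x [-13.8  91.8]
```

View pics/s7.png

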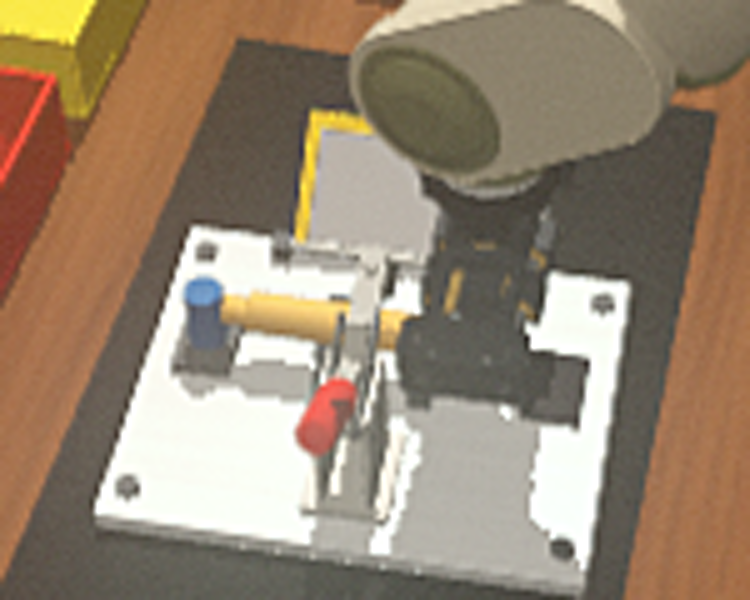

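The force climbed to 34 N with almost no travel, and the end touches the post at (222,308), so the shaft is home. I'll back off and rise.

Request:
apply_moves(increments=[[-5,-0.2,0,0,1],[-10,-0.5,0,0,1],[-10,-0.5,0,0,1],[0,0,50,0,1],[0,0,60,0,1],[0,0,60,0,1],[0,0,0,0,1]])

```text
time: 9.9
tcp_pos: [0.47, -0.0312, 0.2361]
tool_rot: [1.296, 1.556, 2.9]
ft_force: [0.6, -0.2, -0.4]
opening: 0.0008
```

```bash
python3 meas.py 8
python3 - <<'E'
from plant import manip
from scipy.spatial.transform import Rotation as Ro
s=manip.read_state();print(Ro.from_euler('xyz',s["tool_rot"]).as_matrix().round(3), s["joint_pos"])
E
```

```text
[ 0.47   -0.0312  0.2361] [ 0.6 -0.2 -0.4] 9.9
shaft x [-56.8  91.3]
[[-0.019 -0.999 -0.032]
 [ 0.005 -0.032  0.999]
 [-1.     0.018  0.006]] [-3.17821283e-01  2.69776119e-01  1.53956928e+00 -1.15283180e-03
  1.35148450e+00 -1.92080725e+00]
```

View pics/s8.png

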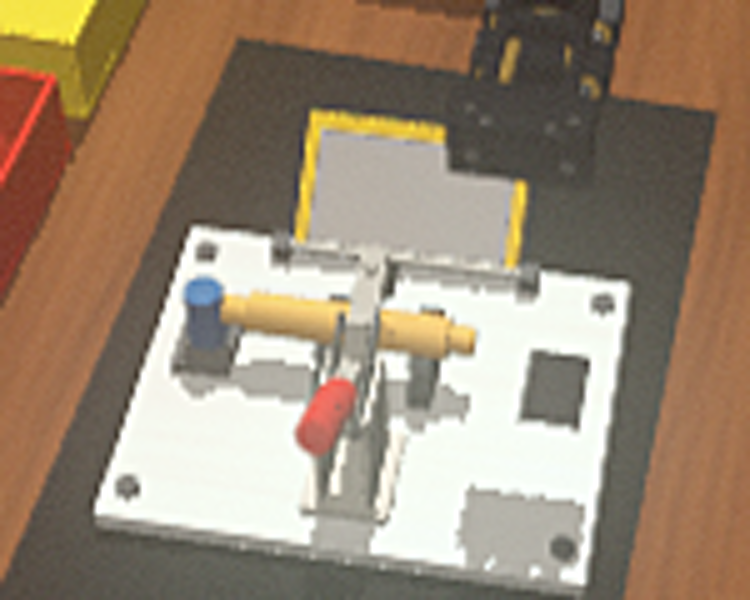

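Request:
apply_moves(increments=[[10,18,25,-10,0],[11,18,0,-10,0],[11,18,0,-10,0],[11,18,0,-10,0],[11,18,0,-10,0],[11,18,0,-10,0],[11,18,0,-10,0],[10,18,0,-10,0]])

```text
time: 10.95
tcp_pos: [0.5529, 0.1172, 0.2427]
tool_rot: [1.784, 1.533, 1.943]
ft_force: [0.8, -0.2, 1.1]
opening: 0.078
```

```bash
cat > st.py <<'E'
from plant import manip
from scipy.spatial.transform import Rotation as Ro
import numpy as np
s=manip.read_state();M=Ro.from_euler('xyz',s["tool_rot"]).as_matrix();print(s["tcp_pos"].round(4),M[:,0].round(3),np.degrees(np.arctan2(M[1,2],M[0,2])).round(1),s["ft_force"].round(1))
E
python3 st.py
```

```text
[0.5529 0.1172 0.2427] [-0.014  0.035 -0.999] 9.1 [ 0.8 -0.2  1.1]
```

Request:
apply_moves(increments=[[2.5,-4.5,0,-6.2,0],[0,0,0,0,0],[0,0,-40,0,0],[0,0,-40,0,0],[0,0,-22,0,0],[0,0,0,0,0]])

```text
time: 11.7
tcp_pos: [0.5523, 0.1135, 0.1291]
tool_rot: [2.063, 1.527, 2.121]
ft_force: [-0.0, -0.2, 1.3]
opening: 0.0883
```

```bash
python3 st.py
python3 - <<'E'
from plant import manip
import cv2
d=manip.get_image("wrist");cv2.imwrite("pics/wrist9.png",d["frame"][:,:,::-1])
E
```

```text
[0.5523 0.1135 0.1291] [-0.023  0.037 -0.999] 3.3 [-0.  -0.2  1.3]
```

View pics/wrist9.png

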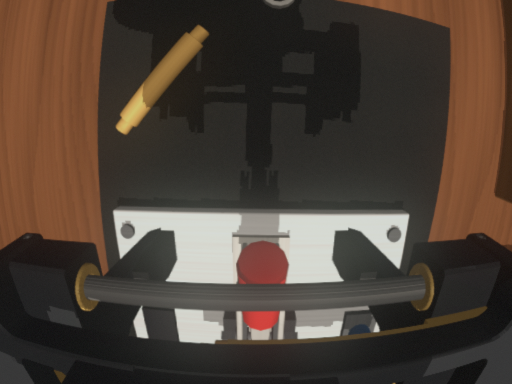

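Request:
apply_moves(increments=[[3,-2,9,0,0],[0,0,0,0,1],[0,0,0,0,1],[0,0,0,0,1],[0,0,0,0,1],[0,0,0,0,1],[0,0,0,0,1],[0,0,0,0,1]])

```text
time: 12.75
tcp_pos: [0.5561, 0.1114, 0.1426]
tool_rot: [1.974, 1.529, 2.032]
ft_force: [-1.9, -1.0, 5.0]
opening: 0.0208
```

Request:
apply_moves(increments=[[0,0,0,0,1],[0,0,0,0,1]])

```text
time: 13.0
tcp_pos: [0.556, 0.1114, 0.1426]
tool_rot: [1.974, 1.529, 2.033]
ft_force: [0.1, 0.8, 1.3]
opening: 0.0209
```

Request:
apply_moves(increments=[[0.2,-4.3,5.8,0,1],[0.3,-5.8,6.6,0,1],[0.3,-6.4,6,0,1],[0.3,-7,5.3,0,1],[0.4,-7.5,4.6,0,1],[0.4,-7.8,3.8,0,1],[0.4,-8.3,3,0,1],[0,0,0,0,1]])

```text
time: 14.0
tcp_pos: [0.5584, 0.0634, 0.1781]
tool_rot: [1.929, 1.522, 1.988]
ft_force: [1.7, 2.8, -3.3]
opening: 0.0211
```

Request:
apply_moves(increments=[[0.4,-8.5,2,0,1],[0.4,-8.5,1.3,0,1],[0.4,-8.7,0.4,0,1],[0.4,-8.7,-0.4,0,1],[0.3,-6,-0.5,0,1],[0.2,-4,0,0,1],[0,0,0,0,1]])

```text
time: 14.88
tcp_pos: [0.56, 0.0323, 0.1814]
tool_rot: [1.744, 1.491, 1.808]
ft_force: [2.3, -4.9, -5.4]
opening: 0.0209
```

Request:
apply_moves(increments=[[0.3,-6,-0.5,0,1],[0.2,-5,-0.5,0,1],[0.2,-5,-0.5,0,1],[0,0,0,0,1]])

```text
time: 15.38
tcp_pos: [0.56, 0.0315, 0.1814]
tool_rot: [1.657, 1.459, 1.728]
ft_force: [3.6, -4.8, -6.3]
opening: 0.0211
```

```bash
python3 st.py
```

```text
[0.56   0.0315 0.1814] [-0.018  0.11  -0.994] 4.1 [ 3.6 -4.8 -6.3]
```

Request:
apply_moves(increments=[[0,0,0,0,0],[0,0,0,0,0],[0,0,0,0,0],[0,0,0,0,0],[0,0,0,0,0],[0,0,20,0,0],[0,0,30,0,0],[0,0,30,0,0]])

```text
time: 16.38
tcp_pos: [0.559, 0.0287, 0.2626]
tool_rot: [1.704, 1.461, 1.773]
ft_force: [0.1, -0.7, -0.9]
opening: 0.0881
```

```bash
python3 st.py;python3 meas.py 10
cat > hd.py <<'E'
from h import *
from plant import manip
c0=np.array([.5614,-.0065]);a=np.deg2rad(2.86);R=np.array([[np.cos(a),-np.sin(a)],[np.sin(a),np.cos(a)]])
for n in ["side","wrist"]:
    d=manip.get_image(n);P,C,uv=cloud(d,n=="wrist")
    hsv=cv2.cvtColor(C[None],cv2.COLOR_RGB2HSV)[0].astype(int)
    N=P.copy();N[:,:2]=(P[:,:2]-c0)@R; N*=1000
    m=(abs(N[:,0])<20)&(N[:,1]>-60)&(N[:,1]<140)&(N[:,2]>100)&(N[:,2]<230)&((hsv[:,0]<6)|(hsv[:,0]>174))&(hsv[:,1]>150)
    t=N[m]
    if len(t): t=t[t[:,2]>t[:,2].max()-6];print(n,'tip y',np.percentile(t[:,1],[2,50,98]).round(1),np.median(t,0).round(1))
E
python3 hd.py
```

```text
[0.559  0.0287 0.2626] [-0.022  0.107 -0.994] 4.0 [ 0.1 -0.7 -0.9]
[0.559  0.0287 0.2626] [ 0.1 -0.7 -0.9] 16.375
shaft x [-56.7  91.2]
side tip y [27.4 36.4 44.2] [ -2.   36.4 199.4]
wrist tip y [27.8 36.4 44.7] [  0.5  36.4 200. ]
```

View pics/s10.png

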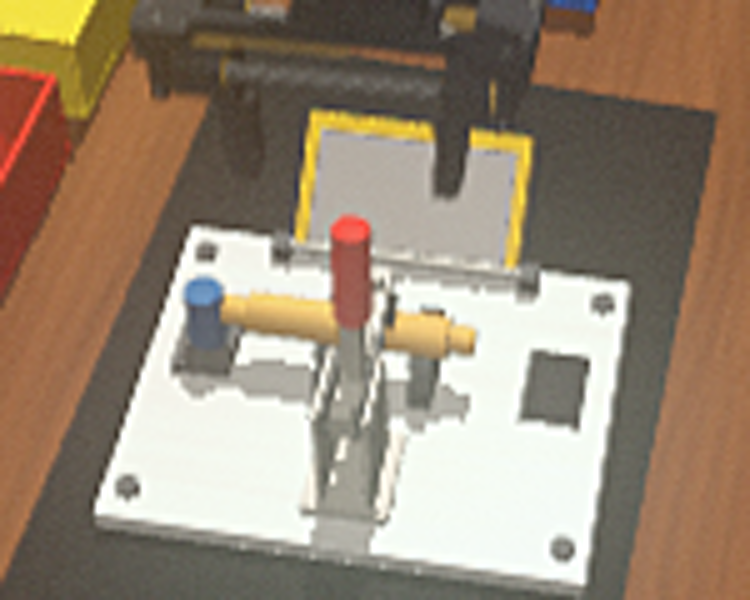

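The handle tip is back at nest y 36.4, the same reading as at the start when locked, and the shaft ends read −56.7 and 91.2, so it is still home. Now the guard, starting from outside its free edge.

Request:
apply_moves(increments=[[2,-40,5,-1,1],[2,-40,0,0,1],[2,-40,0,0,1],[2,-40,0,0,1],[2,-40,0,0,1],[2,-32,0,0,1],[0,0,0,0,1],[0,0,0,0,1]])

```text
time: 17.52
tcp_pos: [0.5684, -0.2086, 0.2552]
tool_rot: [1.801, 1.45, 1.853]
ft_force: [-0.4, -0.3, 0.3]
opening: 0.0102
```

```bash
python3 st.py
```

```text
[ 0.5684 -0.2086  0.2552] [-0.034  0.116 -0.993] 3.1 [-0.4 -0.3  0.3]
```

Request:
apply_moves(increments=[[2,0,-45,0,1],[0,0,-45,0,1],[0,0,-40,0,1],[0,0,-20,0,1],[0,0,0,0,1]])

```text
time: 18.15
tcp_pos: [0.5699, -0.2013, 0.1008]
tool_rot: [1.8, 1.449, 1.859]
ft_force: [0.7, -0.8, 0.4]
opening: 0.0003
```

```bash
python3 st.py
python3 - <<'E'
from plant import manip
import cv2
d=manip.get_image("scene");cv2.imwrite("pics/scene11.png",cv2.resize(d["frame"][130:280,190:370,::-1],None,fx=4,fy=4,interpolation=2))
E
```

```text
[ 0.5699 -0.2013  0.1008] [-0.034  0.116 -0.993] 3.5 [ 0.7 -0.8  0.4]
```

View pics/scene11.png

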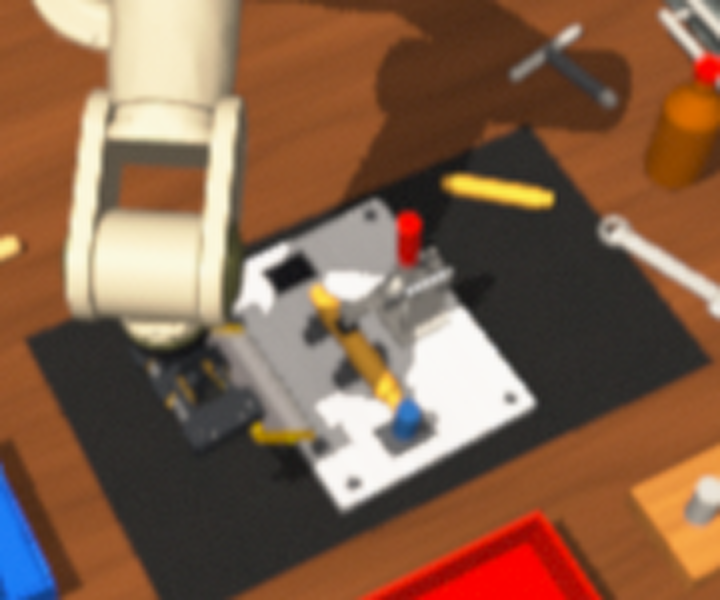

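Request:
apply_moves(increments=[[0,-2,-16,0,1],[0,0,0,0,1],[-0.5,10,0,0,1],[-0.5,10,0,0,1],[-0.5,10,0,0,1]])

```text
time: 18.82
tcp_pos: [0.5704, -0.1735, 0.0884]
tool_rot: [1.747, 1.459, 1.807]
ft_force: [-0.2, -7.9, 5.1]
opening: 0.0003
```

Request:
apply_moves(increments=[[-0.5,10,0,0,1],[-0.5,10,0,0,1]])

```text
time: 19.08
tcp_pos: [0.5704, -0.1538, 0.0904]
tool_rot: [1.716, 1.464, 1.775]
ft_force: [0.2, -4.2, 2.1]
opening: 0.0005
```

```bash
python3 st.py
python3 - <<'E'
from plant import manip
import cv2
d=manip.get_image("side");cv2.imwrite("pics/side12.png",cv2.resize(d["frame"][110:260,160:310,::-1],None,fx=4,fy=4,interpolation=2))
E
```

```text
[ 0.5704 -0.1538  0.0904] [-0.022  0.104 -0.994] 3.5 [ 0.2 -4.2  2.1]
```

View pics/side12.png

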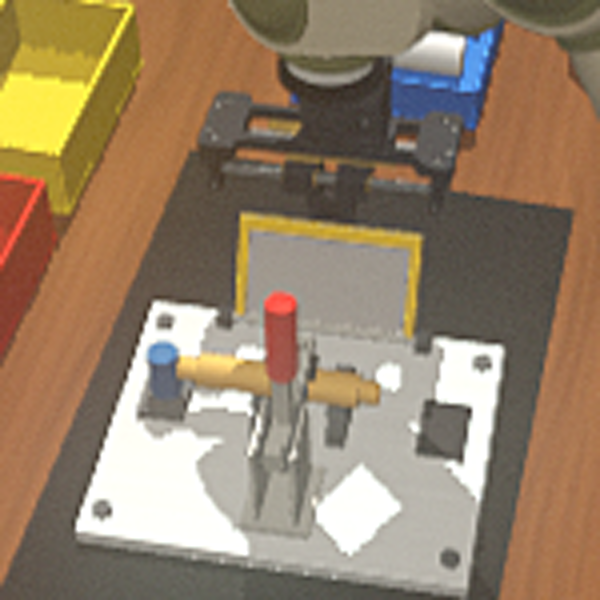

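The guard is coming up, its edge now near (330,228). I'll keep pushing.

Request:
apply_moves(increments=[[-0.5,10,-1,0,1],[-0.5,10,-1,0,1],[-0.5,8,0,0,1]])

```text
time: 19.5
tcp_pos: [0.5686, -0.1224, 0.0883]
tool_rot: [1.718, 1.463, 1.778]
ft_force: [-0.2, -1.8, 1.3]
opening: 0.0006
```

Request:
apply_moves(increments=[[-0.3,5,0,0,1],[-0.3,5,0,0,1]])

```text
time: 19.75
tcp_pos: [0.5685, -0.1179, 0.0887]
tool_rot: [1.728, 1.478, 1.79]
ft_force: [-5.3, -36.4, -2.4]
opening: 0.0003
```

Request:
apply_moves(increments=[[-0.3,5,0,0,1]])

```text
time: 19.88
tcp_pos: [0.5684, -0.118, 0.0888]
tool_rot: [1.742, 1.488, 1.803]
ft_force: [-4.7, -29.2, -2.9]
opening: 0.0004
```

The force jumped to 36 N at the expected upright position, so the guard is at its stop. I'll back off.

Request:
apply_moves(increments=[[0.2,-6,0,0,1],[0.5,-15,0,0,1],[1,-25,10,0,1],[0,-20,50,0,1],[0,0,60,0,1],[0,0,60,0,1],[0,0,0,0,1]])

```text
time: 20.75
tcp_pos: [0.568, -0.1861, 0.2719]
tool_rot: [1.788, 1.48, 1.849]
ft_force: [-0.3, -0.0, -1.0]
opening: 0.0004
```

```bash
python3 st.py; python3 meas.py 13; python3 hd.py
python3 - <<'E'
from h import *
from plant import manip
c0=np.array([.5614,-.0065]);a=np.deg2rad(2.86);R=np.array([[np.cos(a),-np.sin(a)],[np.sin(a),np.cos(a)]])
for n in ["side","scene"]:
    d=manip.get_image(n);P,C,uv=cloud(d,False)
    hsv=cv2.cvtColor(C[None],cv2.COLOR_RGB2HSV)[0].astype(int)
    N=P.copy();N[:,:2]=(P[:,:2]-c0)@R; N*=1000
    y=(hsv[:,0]>18)&(hsv[:,0]<32)&(hsv[:,1]>140)&(abs(N[:,0])<80)&(N[:,1]<-80)&(N[:,1]>-200)&(N[:,2]<130)&(N[:,2]>90)
    print(n,y.sum(),np.percentile(N[y],[2,50,98],0).round(1).tolist() if y.any() else '')
    cv2.imwrite(f"pics/{n}13.png",d["frame"][:,:,::-1] if n=="scene" else cv2.resize(d["frame"][90:270,140:340,::-1],None,fx=3.2,fy=3.2,interpolation=2))
E
```

```text
[ 0.568  -0.1861  0.2719] [-0.025  0.087 -0.996] 3.5 [-0.3 -0.  -1. ]
[ 0.568  -0.1861  0.2719] [-0.3 -0.  -1. ] 20.75
shaft x [-56.9  91.2]
side tip y [27.8 38.  45.5] [ -1.9  38.  198.7]
side 115 [[-70.5, -101.1, 91.4], [1.5, -94.7, 105.3], [68.1, -91.1, 109.3]]
scene 32 [[-10.9, -105.2, 95.1], [34.1, -102.7, 107.4], [69.4, -99.5, 112.0]]
```

View pics/side13.png

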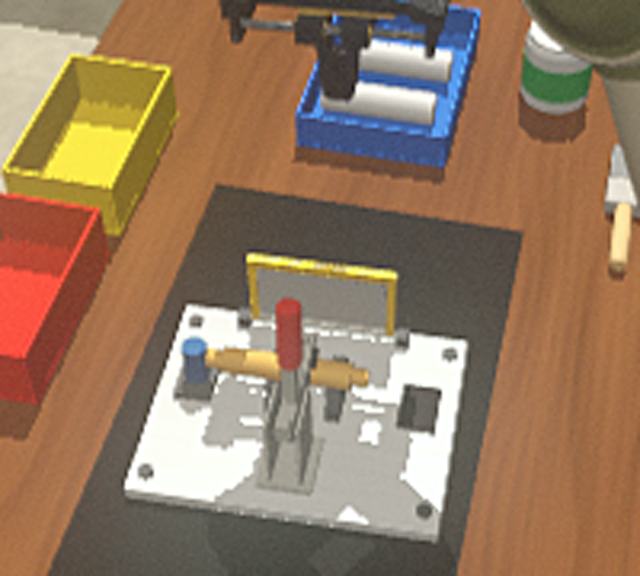

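View pics/scene13.png

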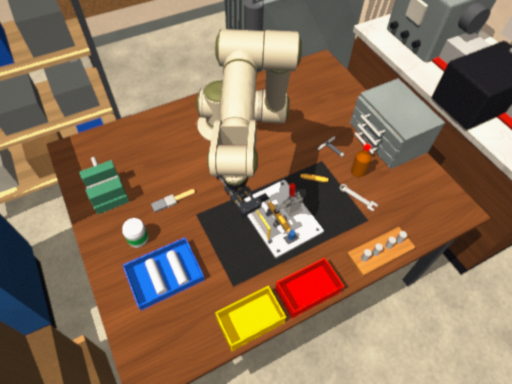

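The guard edge is now at nest y ≈ −98, z ≈ 108, so it is upright. The shaft ends are unchanged, and the bystanders look where they were at the start. The gripper is clear, with about 0 N on it.

```bash
python3 -c "
from plant import manip
print(manip.hand_in())"
```

```text
the job is handed in; nothing more can be done
None
```

The job is done and handed in at about 21 s; hand-in gave no verdict. I opened the clamp to about 1.05 rad and pushed the shaft about 20 mm along +x onto the blue post. Then I swung the handle back to locked and pushed the guard upright to its stop.

**Last checks**
- **Shaft:** its ends read nest x −57 and 91. The home position is −57 to 93; the right-hand reading ran a few mm short all along. On the push home, the force rose to 34 N with almost no further travel.
- **Handle:** after locking, the tip read nest y 36.4 in both the wrist and side cameras, the same as at the start. The final side-only reading was 38.0. I put that down to shadow on the grip; it would mean about 0.015 rad at most, inside the 0.06 limit.
- **Guard:** the free edge is at nest y ≈ −98, z ≈ 108, which is upright, and the finger met its stop at about 36 N.
- **Surroundings:** the bystanders looked unmoved in the pictures, which I judged by eye. The gripper is clear of everything.

**Not checked:** I could not measure the foot's force on the shaft directly; I inferred it from the locked handle. Through the job the tool drifted up to about 0.11 rad from vertical, with no visible effect on the result.

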